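Unstack the heating-block inserts into their trays

ROBOT

A 6-joint arm with a two-finger parallel gripper is mounted at the origin on a cart in front of the work surface, level with it; the furniture and walls round the work are solid. World frame = base frame: x ahead of the robot, y to its left, z up, the work surface at z = 0. Lengths are in mm, angles in rad, forces in N, time in s.
With the tool pointing down it reaches from about 300 to 775 mm from the base axis. Payload 14.6 kg.
Tool frame: the origin (TCP) lies between the finger pads; the fingertips stand 22 mm ahead of it and the grasp point (between the pads) lies 3 mm ahead of it (finger_overhang is the distance from the TCP to the fingertips, in mm); z points along the fingers, y is the direction in which the jaws open and shut (so a half turn about z gives the same grasp; the last joint's range is limited). The gripper opens to 94 mm and grips with 3 to 60 N. Pads are 16 mm wide; open, the fingers measure 119 mm over their backs; the gripper's body (75 mm by 177 mm) begins 78 mm behind the grasp point.
Start: joints at [-1.349, 0.3, 1.521, -0, 1.321, -0.067], TCP at [156.634, -527.214, 227.446] pointing down, gripper open.
Joint ranges: [-3.03, 3.03], [-0.79, 2.21], [0.23, 2.52], [-1.04, 4.18], [0, 3.07], [-2.55, 2.55]. Speed limits (rad/s): [2.22, 2.22, 2.57, 3.14, 3.14, 3.14].

INTERFACE

Orientations are given as [roll, pitch, yaw] about the fixed x, y, z axes, in that order (R = Rz(yaw) Ry(pitch) Rx(roll)).
In Python, from cell import * gives the robot as it stands.
- The arm moves only by the tool jog_arm, never from a script. Its argument "increments" is a list of rows, each a list of 7 numbers: the shift along the tool's x, y, z in cm, then the turn, a rotation vector about the tool's x, y, z in degrees, then the finger opening in cm, from 0 to 9.4. In form: [[x, y, z, wx, wy, wz, grip], ...]. A call has 1 to 20 rows; each row shifts and turns the commanded pose from where the row before left it, along the tool's axes as they then stand; what a row does not reach is not made up. A row lasts 1/8 s, in which the tool goes at most 62.5 mm and 10.7 degrees, less where a joint would pass 70% of its speed; a pose out of reach is approached as far as the arm can. A call is refused whole if a number of a shift passes 6.25 or a number of a turn 10.7, either way. A call with a gripper value outside its range is refused whole. The fingers move at their own pace and stop on an object; "squeeze" is the grip in N (left out, the last holds). Time passes only in rows, so rows that do not move let the fingers close. It gives the time, the measured TCP pose, the force and the opening at its end, in the units of the state.
- read_state(): the state, without advancing time (a new reading comes with each control period).
- camera(name): name is "side" or "top" or "wrist"; returns a dict with "image" (480x640x3 uint8, red, green, blue), "K" (3x3 intrinsics, pixels), "k1" (the pictures are not rectified: a ray, as slopes to the right and down, at radius r is drawn at 1 + k1 r^2 times it, then the intrinsics apply), "rvec" (rotation vector, rad) and "tvec" (3), from world to camera coordinates, as OpenCV has them. Camera axes: x right, y down, z forward; pixel columns grow to the right and rows downward; lengths in mm; the calibration is good to about 2 mm. A picture is of the moment at which its call begins. There is no depth.
- sign_off(): hands the job in, once; it reports no verdict.
Trained networks look in a picture, given as the dict that the camera call returned (one of the last four; its "shot" number tells which), for a name from the list of things; names that differ only in an ending like _2 or _b are one class to them, and where a whole thing is asked for, a point or a joint stands for the part that bears it (a point fixed in the world has none). Each returns a list of dicts, best first, with "conf" (0 to 1); they miss things now and then, are a little off and sometimes report something else, mostly with a low value. They report only what shows in the picture. A call takes as long as a camera call. They do not tell look-alikes from the thing itself.
- recognise(picture, name): "centre" ([x, y, z] in mm, in the coordinates of the camera as it stood for that picture, good to about 4 mm: the middle of the surface that is visible of it).
- regions_of(picture, name): "mask" (480x640 bool, what is visible of it).
The state is a dict: "clock": time; "joints": joint angles; "qd": joint speeds; "effort": joint torques, N m; "eef_pos": TCP position; "eef_rot": TCP orientation; "wrist_force": force on the tool from outside, world axes, zero at the start; "moment": the same for the moment, N m; "finger_gap": finger opening in mm.
Only numpy, scipy, OpenCV 4.12 (cv2) and the standard library are available. Lean on these libraries where they do the work, as an engineer would, in place of code of your own. Each camera call takes 0.05 s, during which the arm holds its last target.

TASK

The four aluminium tube blocks have been left in one stack on the desk. Take the stack apart from the top and set each block, upright, into the low-rimmed black tray that matches its own outline (round, square, oblong, long) so that it stands flat on the tray's floor, inside the rim. Never let a block tip over.

Things in the scene. Friction and masses are not known exactly. Their poses are not given: they have to be found in the camera images.
- round_block_center (a point): Round block, 42 mm in diameter, with one wide hole; at the top of the stack (fourth layer). Bare aluminium, 40 mm high, tube holes open to the top. The point is its centre, 20 mm above its underside; z is up through it. Hold it by its upper half so that opening fingers stay above the block underneath, or above the tray's rim.
- square_block_center (a point): Square block, 52 x 52 mm, with 2 x 2 holes; third layer of the stack, under the round block; its x and y axes run along its sides. Bare aluminium, 40 mm high, tube holes open to the top. The point is its centre, 20 mm above its underside; z is up through it. Hold it by its upper half so that opening fingers stay above the block underneath, or above the tray's rim.
- oblong_block_center (a point): Oblong block, 88 mm along its x by 56 mm along its y, with 3 x 2 holes; second layer, under the square block. Grasp it across the 56 mm. Bare aluminium, 40 mm high, tube holes open to the top. The point is its centre, 20 mm above its underside; z is up through it. Hold it by its upper half so that opening fingers stay above the block underneath, or above the tray's rim.
- long_block_center (a point): Long block, 128 mm along its x by 60 mm along its y, with 6 x 2 holes; bottom of the stack, on the desk. Grasp it across the 60 mm. Bare aluminium, 40 mm high, tube holes open to the top. The point is its centre, 20 mm above its underside; z is up through it. Hold it by its upper half so that opening fingers stay above the block underneath, or above the tray's rim.
- round_tray: Round tray for the round block, 62 mm across inside, 68 mm outside. Fixed, low plastic tray, black floor and grey rim; origin at the centre of its underside, on the desk; floor 2 mm thick, rim 3 mm wide and 7 mm high above the desk, so a block standing in it has its centre 22 mm above the tray's origin, with 10 mm to spare all round. 
- square_tray: Square tray for the square block, 72 x 72 mm inside, 78 x 78 mm outside. Fixed, low plastic tray, black floor and grey rim; origin at the centre of its underside, on the desk; floor 2 mm thick, rim 3 mm wide and 7 mm high above the desk, so a block standing in it has its centre 22 mm above the tray's origin, with 10 mm to spare all round. Its x and y axes run along its sides.
- oblong_tray: Oblong tray for the oblong block, 108 mm along its x by 76 mm along its y inside, 114 x 82 mm outside. Fixed, low plastic tray, black floor and grey rim; origin at the centre of its underside, on the desk; floor 2 mm thick, rim 3 mm wide and 7 mm high above the desk, so a block standing in it has its centre 22 mm above the tray's origin, with 10 mm to spare all round. 
- long_tray: Long tray for the long block, 148 mm along its x by 80 mm along its y inside, 154 x 86 mm outside. Fixed, low plastic tray, black floor and grey rim; origin at the centre of its underside, on the desk; floor 2 mm thick, rim 3 mm wide and 7 mm high above the desk, so a block standing in it has its centre 22 mm above the tray's origin, with 10 mm to spare all round. 
Mind the look-alikes: they are no part of the job. What is shaped like the part that bears round_block_center but green or yellow is not meant.

How it is judged:
By the outcome, as a careful person would: the job done as asked, in the order asked, and still so for the second after the job is handed in, with the robot touching nothing.
It also fails if it takes over 109 s, if anything falls off the work surface, if the arm or the gripper's body presses on something with over 40 N, if the wrist force passes 120 N, or if a joint passes its speed limit or range.

## Working session

There is one attempt and no reset: what is moved stays moved. The work goes in short steps, Python scripts to look and compute and a tool call to move; the robot and the scene stay as the last step left them, time stands still between calls to the robot, and variables do not carry over. Pictures are saved under pics/ and viewed, and the job is handed in when it is done.

Besides the shell and the picture viewer there is one more tool, called after ">>>" as name(argument=value, ...) on one line, values as JSON. jog_arm: Moves the arm, as the interface text tells. Its arguments: {"type":"object","properties":{"increments":{"type":"array"},"squeeze":{"type":"number"}},"required":["increments"]}

```bash
mkdir -p pics; ls
python3 - <<'E'
from cell import *
import cv2
s=read_state();print(s)
for n in ["top","side"]:
    c=camera(n);cv2.imwrite(f"pics/{n}0.png",c["image"][:,:,::-1]);print(n,c["K"],c["k1"],c["rvec"],c["tvec"])
E
```

```text
pics
{'clock': 0.0, 'joints': array([-1.34860825e+00,  3.00471016e-01,  1.52158712e+00, -5.04529779e-05,
        1.32070328e+00, -6.66022712e-02]), 'qd': array([ 2.37485334e-04,  4.65350618e-04,  4.15381304e-05,  1.12389743e-04,
        5.56524388e-04, -2.55933649e-05]), 'effort': array([-8.33389549e-04, -5.31804299e+01, -3.52742743e+01,  7.08388863e-02,
        2.43695697e-02, -7.44516274e-05]), 'eef_pos': array([ 156.56700406, -526.99232261,  226.88381085]), 'eef_rot': array([-3.14042323e+00, -2.90241388e-05,  2.88802847e-01]), 'wrist_force': array([ 0.20613019, -0.28156339,  0.36663726]), 'moment': array([-0.05401227, -0.01252608,  0.02520332]), 'finger_gap': 93.99744905465171}
top [[618.7918636    0.         308.17759141]
 [  0.         618.7918636  240.39239375]
 [  0.           0.           1.        ]] 0.00890060314421714 [ 2.19690359 -2.20725367  0.07064281] [  22.89538026  509.48637059 1638.92120071]
side [[557.33767407   0.         318.05757352]
 [  0.         557.33767407 239.6799822 ]
 [  0.           0.           1.        ]] 0.032856054044455615 [ 2.06061384 -0.12669431  0.04177785] [-509.75102365  139.59267167 1307.27144785]
```

View pics/top0.png

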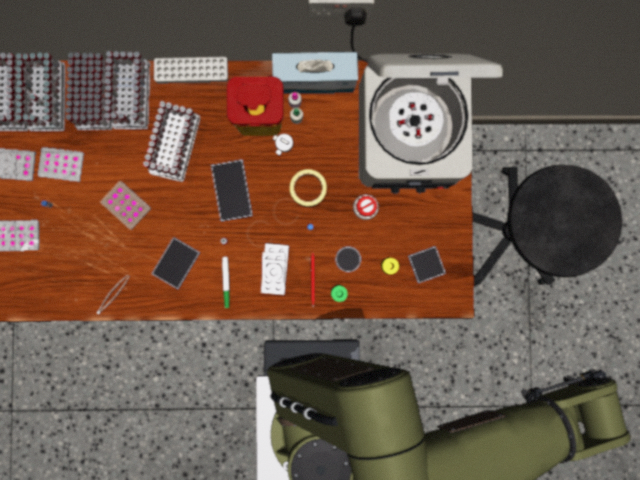

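View pics/side0.png

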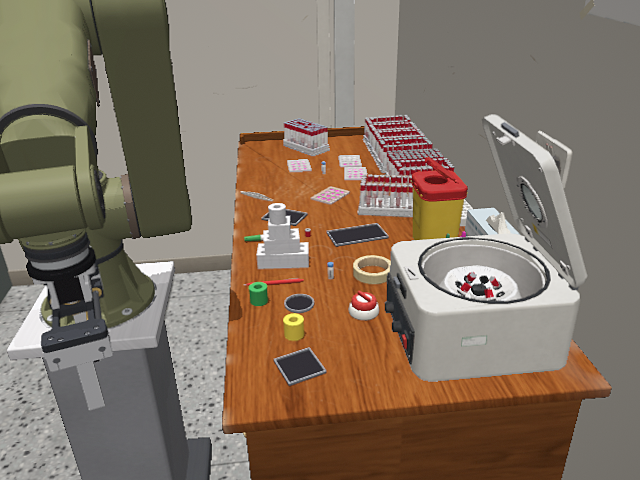

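```bash
cat > h.py <<'E'
from cell import *
import cv2, numpy as np
def rays(c,uv):
    K=c["K"];k=c["k1"];d=np.array([k,0,0,0,0.]);
    n=cv2.undistortPoints(np.float64(uv).reshape(-1,1,2),K,d).reshape(-1,2)
    R=cv2.Rodrigues(np.float64(c["rvec"]))[0];t=np.float64(c["tvec"]).ravel()
    D=np.c_[n,np.ones(len(n))]@R; return -R.T@t, D
def toz(c,uv,z):
    o,D=rays(c,uv); s=(z-o[2])/D[:,2]; return o+D*s[:,None]
def proj(c,P):
    return cv2.projectPoints(np.float64(P).reshape(-1,1,3),np.float64(c["rvec"]),np.float64(c["tvec"]),c["K"],np.array([c["k1"],0,0,0,0.]))[0].reshape(-1,2)
def cam2w(c,p):
    R=cv2.Rodrigues(np.float64(c["rvec"]))[0];return R.T@(np.float64(p)-np.float64(c["tvec"]).ravel())
def rect(c,mask,z):
    m=mask.astype(np.uint8);cs,_=cv2.findContours(m,cv2.RETR_EXTERNAL,cv2.CHAIN_APPROX_NONE)
    ct=max(cs,key=cv2.contourArea).reshape(-1,2)
    w=toz(c,ct,z)[:,:2].astype(np.float32); return cv2.minAreaRect(w)
def save(name,im,box=None,s=1):
    if box: x0,y0,x1,y1=box; im=im[y0:y1,x0:x1]
    cv2.imwrite("pics/"+name,cv2.resize(im,None,fx=s,fy=s,interpolation=cv2.INTER_CUBIC)[:,:,::-1])
BL={"round":(42,42,140),"square":(52,52,100),"oblong":(88,56,60),"long":(128,60,20)}
E
python3 - <<'E'
from h import *
for n in ["top"]:
    c=camera(n)
    for k in BL:
        for nm in (k+"_tray",k+"_block_center"):
            z=7 if "tray" in nm else BL[k][2]+20
            print(n,nm)
            for r in regions_of(c,nm)[:3]:
                q=rect(c,r["mask"],z); ys,xs=np.nonzero(r["mask"]);print("  m",round(r["conf"],2),xs.mean().round(),ys.mean().round(),np.round(q[0],1),np.round(q[1],1),round(q[2],1))
            for r in recognise(c,nm)[:3]: print("  r",round(r["conf"],2),cam2w(c,r["centre"]).round())
save("crop0.png",c["image"],(140,150,460,320),2.5)
E
```

```text
top round_tray
  m 0.89 348.0 259.0 [459.6 -84.6] [67.  64.2] 89.7
  r 0.6 [458. -82.   2.]
top round_block_center
  m 0.74 339.0 293.0 [373.7 -51.8] [39.1 35.9] 71.3
  m 0.51 389.0 266.0 [ 438.9 -174.8] [41.5 34. ] 89.7
  m 0.48 274.0 272.0 [425.8 105.7] [38.8 38.7] 89.7
  r 0.73 [427. 106. 163.]
  r 0.66 [370. -60.  40.]
  r 0.59 [ 440. -189.   38.]
top square_tray
  m 0.8 427.0 264.0 [ 444.4 -296.8] [82.8 80.7] 19.3
  r 0.77 [ 448. -299.   -2.]
top square_block_center
  m 0.74 273.0 268.0 [442.9 107.2] [51.8 24.7] 84.0
  r 0.58 [442. 113. 120.]
  r 0.56 [645. 226.   1.]
top oblong_tray
  m 0.86 176.0 263.0 [450.5 374.1] [ 87.3 119.5] 58.7
  r 0.59 [448. 376.   3.]
top oblong_block_center
  m 0.86 273.0 268.0 [465.4 111.5] [56.2 17.9] 89.7
  r 0.81 [457. 111.  81.]
  r 0.51 [464. 100.  40.]
top long_tray
  m 0.93 231.0 190.0 [646.1 226.4] [155.8  88.8] 10.0
  r 0.88 [646. 225.  -1.]
top long_block_center
  m 0.6 276.0 266.0 [474.2  93.6] [85.3 48.1] 44.8
  r 0.59 [464. 103.  41.]
```

View pics/crop0.png

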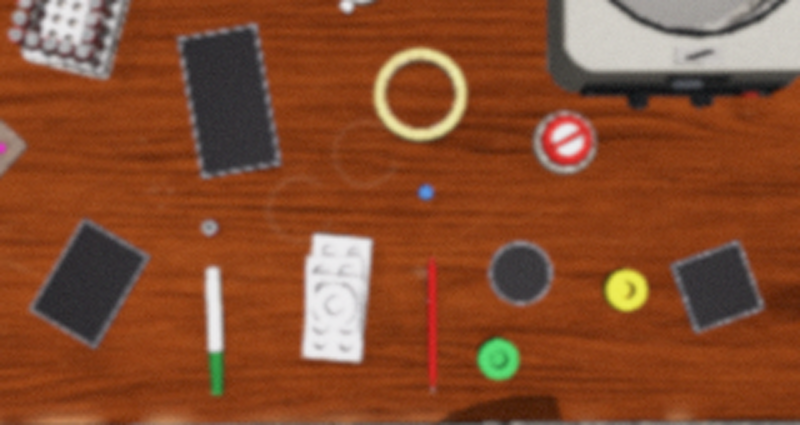

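Stack at top-image (274,270): the aluminium round block sits at (274,272). The green one at (339,293) and the yellow one at (390,266) stand alone on the desk, so they are look-alikes and not meant. Trays: round (348,259), square (427,264), oblong (176,263), long (231,190).

>>> jog_arm(increments=[[2.7, -3.3, -0.5, 0, 0, 0, 9.4], [2.7, -3.3, -0.5, 0, 0, 0, 9.4], [2.7, -3.3, -0.5, 0, 0, 0, 9.4], [2.7, -3.3, -0.5, 0, 0, 0, 9.4], [2.7, -3.3, -0.5, 0, 0, 0, 9.4], [2.7, -3.3, -0.5, 0, 0, 0, 9.4], [2.7, -3.3, -0.5, 0, 0, 0, 9.4], [2.7, -3.3, -0.5, 0, 0, 0, 9.4], [2.7, -3.3, -0.5, 0, 0, 0, 9.4], [2.7, -3.3, -0.5, 0, 0, 0, 9.4], [2.7, -3.3, -0.5, 0, 0, 0, 9.4], [2.7, -3.3, -0.5, 0, 0, 0, 9.4], [2.7, -3.3, -0.5, 0, 0, 0, 9.4], [2.7, -3.3, -0.5, 0, 0, 0, 9.4], [2.7, -3.3, -0.5, 0, 0, 0, 9.4], [2.7, -3.3, -0.5, 0, 0, 0, 9.4]])

```text
clock: 2.95
eef_pos: [420.7, 103.4, 307.8]
eef_rot: [3.141, -0.0, 0.289]
wrist_force: [0.0, -1.1, -0.1]
finger_gap: 93.9
```

>>> jog_arm(increments=[[0, 0, 0, 0, 0, -10.6, 9.4], [0, 0, 0, 0, 0, -10.6, 9.4], [0, 0, 0, 0, 0, -10.6, 9.4], [0, 0, 0, 0, 0, -10.6, 9.4], [0, 0, 0, 0, 0, -10.6, 9.4], [0, 0, 0, 0, 0, -10.6, 9.4], [0, 0, 0, 0, 0, -10.6, 9.4], [0, 0, 0, 0, 0, -10.6, 9.4], [0, 0, 0, 0, 0, -10.6, 9.4], [0, 0, 0, 0, 0, -10.6, 9.4], [0, 0, 0, 0, 0, -10.6, 9.4], [0, 0, 0, 0, 0, -10.6, 9.4], [0, 0, 0, 0, 0, -10.6, 9.4], [0, 0, 0, 0, 0, -10.6, 9.4], [0, 0, 0, 0, 0, -10.6, 9.4], [0, 0, 0, 0, 0, 0, 9.4]])

```text
clock: 4.95
eef_pos: [420.3, 101.9, 307.5]
eef_rot: [3.142, 0.0, 3.063]
wrist_force: [0.5, -0.3, 0.2]
finger_gap: 94.0
```

Run:
```python
from h import *
s=read_state();print(s["clock"],s["joints"].round(3),s["eef_pos"].round(1),s["eef_rot"].round(3))
c=camera("wrist");save("w1.png",c["image"]);o,_=rays(c,[[320,240]]);print(o)
t=camera("side");save("s1.png",t["image"],(200,160,360,300),5)
```

```text
4.95 [ 0.153 -0.022  1.702 -0.     1.462 -1.339] [420.3 101.9 307.5] [3.142 0.    3.063]
[338.84749377 108.250689   465.16243914]
```

View pics/w1.png

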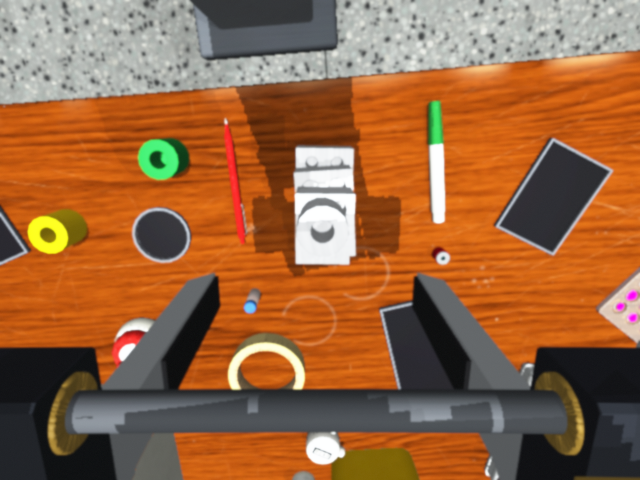

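View pics/s1.png

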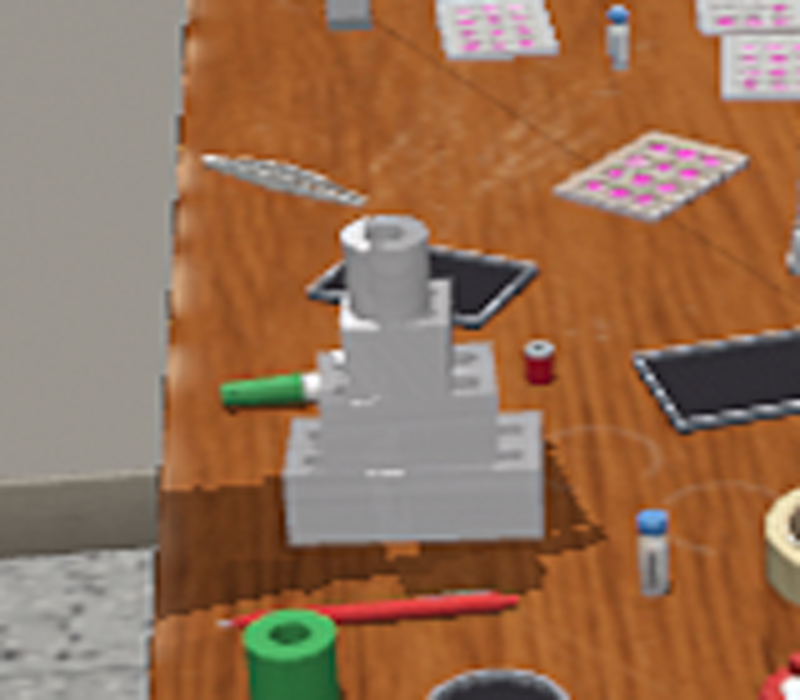

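The wrist view shows the stack at (325,205). The round block is on top, with its hole at (322,232). The green (163,160) and yellow (57,232) decoys are off to the left, and the side view confirms the stack order.

Run:
```python
from h import *
c=camera("wrist");
vis=c["image"].copy()
for nm in ["round_tray","oblong_tray","round_block_center","square_block_center","oblong_block_center","long_block_center"]:
    for r in regions_of(c,nm)[:3]:
        k=nm.split("_")[0]
        z=7 if "tray" in nm else BL[k][2]+20
        q=rect(c,r["mask"],z);ys,xs=np.nonzero(r["mask"]);print(nm,round(r["conf"],2),xs.mean().round(),ys.mean().round(),np.round(q[0],1),np.round(q[1],1),round(q[2],1))
    for r in recognise(c,nm)[:2]: print("  r",round(r["conf"],2),cam2w(c,r["centre"]).round())
save("w2.png",c["image"],(265,130,385,280),4)
```

```text
round_tray 0.57 162.0 235.0 [458.5 -84.8] [68.3 67.6] 80.3
  r 0.77 [459. -86.   2.]
oblong_tray 0.68 552.0 195.0 [450.3 373.8] [ 86.3 114.3] 59.8
  r 0.76 [446. 377.   6.]
round_block_center 0.91 322.0 227.0 [422.3 107. ] [40.4 48.5] 86.6
round_block_center 0.91 58.0 231.0 [408.1 -99.6] [29.  48.5] 21.3
round_block_center 0.72 163.0 158.0 [359.3  -6.8] [28.9 38.7] 6.4
  r 0.91 [426. 106. 159.]
  r 0.65 [ 437. -187.   36.]
square_block_center 0.75 329.0 206.0 [425.5 109.9] [52.1 58.6] 85.0
  r 0.73 [408. 123. 117.]
  r 0.25 [449. 375.   4.]
oblong_block_center 0.5 328.0 206.0 [435.6 110.1] [58.1 65.4] 85.0
  r 0.79 [393. 112.  80.]
  r 0.35 [383. 110.  40.]
long_block_center 0.93 323.0 181.0 [378.9 115.3] [59.2 22.7] 84.5
  r 0.61 [383. 114.  43.]
```

View pics/w2.png

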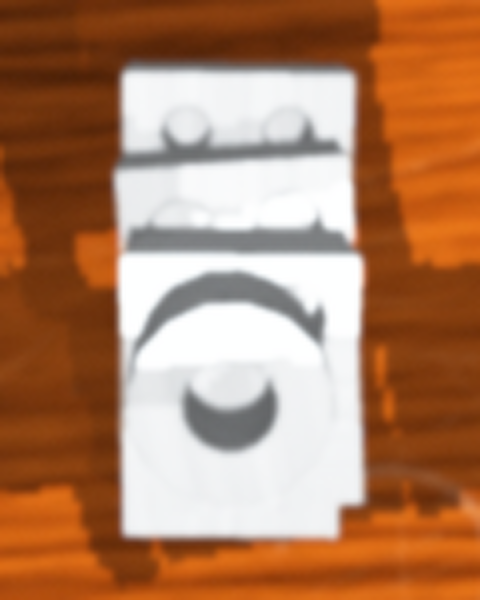

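```bash
cat >> h.py <<'E'
def go(x,y,z,yaw=None):
    s=read_state();p=s["eef_pos"];R=cv2.Rodrigues(np.zeros(3))[0]
    a=s["eef_rot"][2];c,sn=np.cos(a),np.sin(a);d=np.array([x,y,z])-p
    dy=0 if yaw is None else (np.degrees(yaw)-np.degrees(a)+180)%360-180
    print("tool cm:",np.round([(c*d[0]+sn*d[1])/10,(sn*d[0]-c*d[1])/10,-d[2]/10],2),"wz deg",round(-dy,1),"pos",p.round(1),"yawdeg",np.degrees(a).round(1))
E
python3 - <<'E'
from h import *
c=camera("wrist");print(toz(c,[[322.5,231.7]],160)); go(426,106,151)
t=camera("top");print(proj(t,[[426,106,160]]))
s=camera("side");print(proj(s,[[426,106,160]]))
v=regions_of(s,"round_block_center")
for r in v: ys,xs=np.nonzero(r["mask"]);print(r["conf"],xs.min(),xs.max(),ys.min(),ys.max())
E
```

```text
[[425.98207502 107.59712851 160.        ]]
tool cm: [-0.53  0.45 15.65] wz deg 0 pos [420.4 101.9 307.5] yawdeg 175.5
[[273.86629106 271.90978577]]
[[276.36732973 206.14374068]]
0.8 269 286 203 225
0.75 284 303 314 340
0.68 250 268 282 305
```

>>> jog_arm(increments=[[-0.5, 0.5, 3, 0, 0, 0, 9.4], [0, 0, 4, 0, 0, 0, 9.4], [0, 0, 4, 0, 0, 0, 9.4], [0, 0, 3, 0, 0, 0, 9.4], [0, 0, 1.6, 0, 0, 0, 9.4], [0, 0, 0, 0, 0, 0, 9.4], [0, 0, 0, 0, 0, 0, 3], [0, 0, 0, 0, 0, 0, 3], [0, 0, 0, 0, 0, 0, 3], [0, 0, 0, 0, 0, 0, 3], [0, 0, 0, 0, 0, 0, 3], [0, 0, 0, 0, 0, 0, 3]], squeeze=20)

```text
clock: 7.4
eef_pos: [425.8, 106.6, 151.5]
eef_rot: [3.142, 0.0, 3.064]
wrist_force: [0.1, -0.4, 0.6]
finger_gap: 41.5
```

>>> jog_arm(increments=[[0, 0, -1, 0, 0, 0, 3], [0, 0, -3, 0, 0, 0, 3], [0, 0, -3, 0, 0, 0, 3], [-0.8, -3.1, 0, 0, 0, 0, 3], [-0.8, -3.2, 0, 0, 0, 0, 3], [-0.8, -3.1, 0, 0, 0, 0, 3], [-0.8, -3.2, 0, 0, 0, 0, 3], [-0.8, -3.1, 0, 0, 0, 0, 3], [-0.8, -3.2, 0, 0, 0, 0, 3], [0, 0, 2, 0, 0, 0, 3], [0, 0, 0, 0, 0, 0, 3]])

```text
clock: 8.78
eef_pos: [458.4, -85.7, 200.9]
eef_rot: [3.141, -0.002, 3.063]
wrist_force: [-0.3, 1.0, -0.7]
finger_gap: 41.3
```

Run:
```python
from h import *
c=camera("wrist");save("w3.png",c["image"])
for nm in ["round_tray","square_block_center","round_block_center"]:
    for r in regions_of(c,nm)[:2]:
        z=7 if "tray" in nm else 120
        q=rect(c,r["mask"],z);ys,xs=np.nonzero(r["mask"]);print(nm,round(r["conf"],2),xs.mean().round(),ys.mean().round(),np.round(q[0],1),np.round(q[1],1),round(q[2],1))
go(459,-85,34)
t=camera("top");save("t3.png",t["image"],(140,150,460,320),2.5)
```

```text
round_tray 0.92 315.0 212.0 [458.6 -85.3] [67.1 66.4] 84.0
square_block_center 0.96 599.0 179.0 [426.3  87.7] [55.3 53.5] 85.4
round_block_center 0.85 315.0 308.0 [496.8 -88.2] [65.6 84.8] 85.4
round_block_center 0.76 340.0 103.0 [370.3 -64.4] [30.7 30.1] 85.5
tool cm: [ 0.02  0.03 16.84] wz deg 0 pos [459.2 -85.4 202.4] yawdeg 175.6
```

View pics/w3.png

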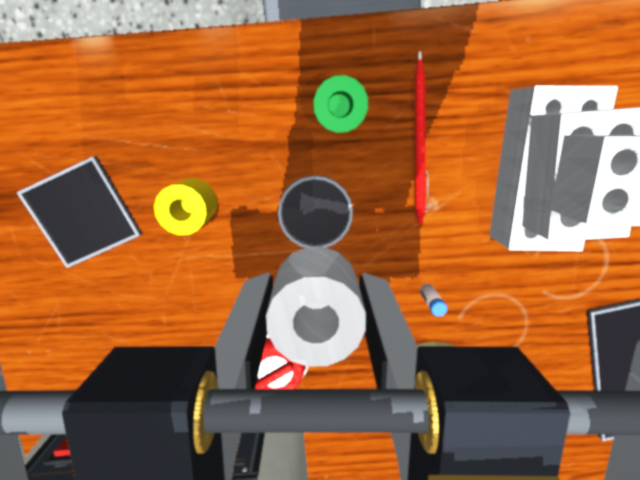

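View pics/t3.png

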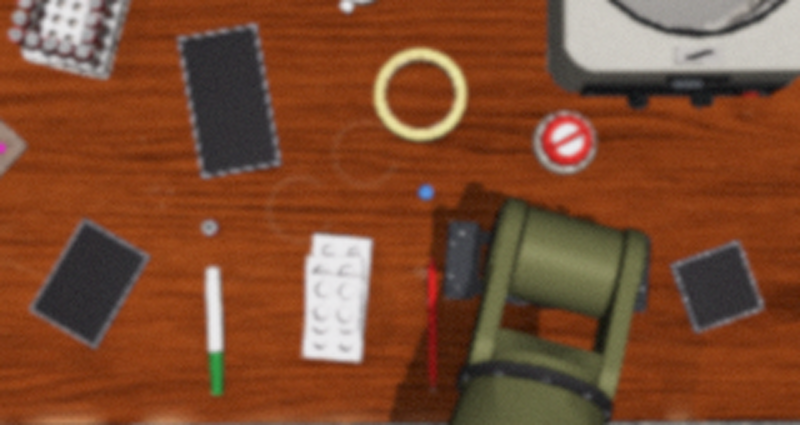

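The wrist view shows the round block held at (315,308), upright, above the round tray (315,212).

>>> jog_arm(increments=[[0, 0, 4, 0, 0, 0, 3], [0, 0, 4, 0, 0, 0, 3], [0, 0, 4, 0, 0, 0, 3], [0, 0, 3, 0, 0, 0, 3], [0, 0, 1.2, 0, 0, 0, 3], [0, 0, 0.6, 0, 0, 0, 3], [0, 0, 0, 0, 0, 0, 3], [0, 0, 0, 0, 0, 0, 3]])

```text
clock: 10.02
eef_pos: [459.4, -85.7, 34.3]
eef_rot: [-3.141, 0.001, 3.064]
wrist_force: [-0.2, -0.6, -1.2]
finger_gap: 41.9
```

>>> jog_arm(increments=[[0, 0, 0, 0, 0, 0, 9.4], [0, 0, 0, 0, 0, 0, 9.4], [0, 0, 0, 0, 0, 0, 9.4], [0, 0, -2, 0, 0, 0, 9.4], [0, 0, -4, 0, 0, 0, 9.4], [0, 0, -5, 0, 0, 0, 9.4], [0, 0, -5, 0, 0, 0, 9.4], [-0.4, 3.2, -2, 0, 0, 0, 9.4], [-0.4, 3.2, 0, 0, 0, 0, 9.4], [-0.5, 3.2, 0, 0, 0, 0, 9.4], [-0.5, 3.2, 0, 0, 0, 0, 9.4], [-0.4, 3.2, 0, 0, 0, 0, 9.4], [-0.4, 3.2, 0, 0, 0, 0, 9.4], [0, 0, 0, 0, 0, 0, 9.4]])

```text
clock: 11.78
eef_pos: [499.7, 105.2, 213.3]
eef_rot: [3.142, -0.0, 3.066]
wrist_force: [-0.3, -0.4, -0.1]
finger_gap: 94.0
```

Run:
```python
from h import *
c=camera("wrist");save("w4.png",c["image"])
for nm in ["square_block_center","oblong_block_center","long_block_center","round_block_center","round_tray","long_tray","oblong_tray"]:
    for r in regions_of(c,nm)[:2]:
        k=nm.split("_")[0]
        z=7 if "tray" in nm else BL[k][2]+20
        q=rect(c,r["mask"],z);ys,xs=np.nonzero(r["mask"]);print(nm,round(r["conf"],2),xs.mean().round(),ys.mean().round(),np.round(q[0],1),np.round(q[1],1),round(q[2],1))
s=camera("side");save("s4.png",s["image"],(200,160,360,400),2.5)
```

```text
oblong_block_center 0.6 316.0 132.0 [393.7 111.9] [56. 14.] 85.6
long_block_center 0.83 314.0 125.0 [377.4 115.3] [59.9 16.2] 85.8
round_block_center 0.82 97.0 68.0 [388.5   7.7] [37.3 26.6] 64.9
round_block_center 0.69 91.0 184.0 [442.6  -8.7] [26.4 38.7] 18.0
round_tray 0.84 114.0 175.0 [457.6 -78.5] [67.5 56.9] 14.2
round_tray 0.49 91.0 184.0 [460.3 -95.4] [45.1 66.5] 17.0
long_tray 0.84 431.0 321.0 [641.3 196.4] [142.   40.3] 16.5
oblong_tray 0.68 602.0 135.0 [451.1 373.1] [ 87.5 115.1] 59.0
```

View pics/w4.png

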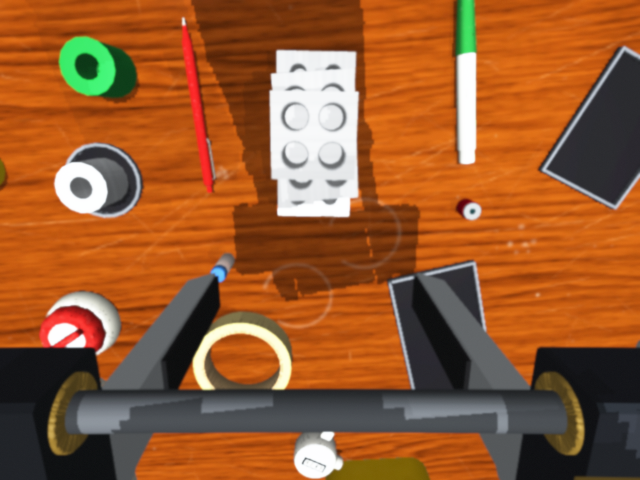

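View pics/s4.png

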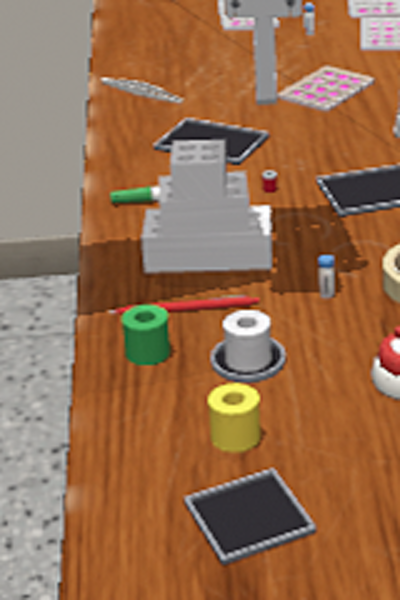

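Run:
```python
from h import *
c=camera("wrist");save("w5.png",c["image"],(255,35,375,225),4)
# Hough circles
g=cv2.cvtColor(c["image"],cv2.COLOR_RGB2GRAY)[85:190,260:370]
g=cv2.resize(g,None,fx=4,fy=4,interpolation=cv2.INTER_CUBIC)
h=cv2.HoughCircles(g,cv2.HOUGH_GRADIENT,1,80,param1=80,param2=18,minRadius=42,maxRadius=66)
print(h[0][:6]/4+[260,85,0])
```

```text
[[297.625      116.125       14.39999962]
 [297.875      154.625       13.67500019]
 [334.125      116.875       14.30000019]
 [334.625      154.875       13.72500038]
 [303.875      175.375       13.14999962]
 [338.625      174.625       11.85000038]]
```

View pics/w5.png

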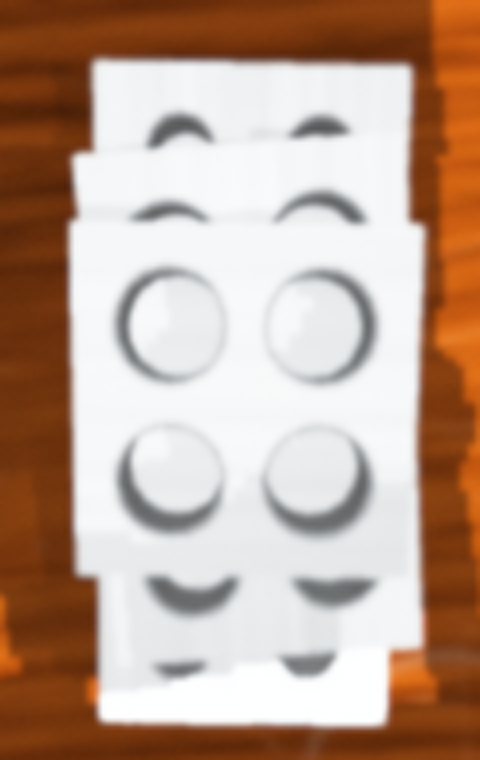

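Run:
```python
from h import *
c=camera("wrist");p=toz(c,[[316.3,135.2]],120)[0];print(p)
f=lambda a:np.array(a)/4+[255,35]
q=toz(c,[f((68,222)),f((425,226)),f((77,576)),f((170,325)),f((320,325)),f((170,478)),f((318,480))],120);print(q.round(1))
print(np.degrees(np.arctan2(*(q[0]-q[2])[1::-1])),np.degrees(np.arctan2(*(q[0]-q[1])[1::-1])))
q=toz(c,[f((73,155)),f((410,135))],80);print(q.round(1),np.degrees(np.arctan2(*(q[0]-q[1])[1::-1])))
q=toz(c,[f((92,59)),f((412,65)),f((100,722)),f((387,722))],40);print("long",q.round(1),q.mean(0))
go(p[0],p[1],111)
t=camera("top");a=[r for r in regions_of(t,"square_block_center")][:2]
for r in a:print(rect(t,r["mask"],120))
```

```text
[428.62712472 109.90975479 120.        ]
[[401.1  85.8 120. ]
 [405.7 138.4 120. ]
 [453.2  81.5 120. ]
 [416.7  99.5 120. ]
 [418.5 122.  120. ]
 [439.3  97.4 120. ]
 [441.4 120.2 120. ]]
175.28415352229877 -95.06388209802297
[[387.8  84.   80. ]
 [389.1 141.1  80. ]] -91.30700816497855
long [[367.1  85.9  40. ]
 [372.8 146.3  40. ]
 [495.7  74.   40. ]
 [500.5 134.9  40. ]] [434.02367989 110.28914398  40.        ]
tool cm: [ 7.14  0.08 10.25] wz deg 0 pos [499.8 103.5 213.5] yawdeg 175.5
((446.91632080078125, 107.31544494628906), (49.76862335205078, 17.411861419677734), 89.72393035888672)
```

>>> jog_arm(increments=[[3.5, 0.1, 0, 0, 0, 0, 9.4], [3.6, 0, 0, 0, 0, 0, 9.4], [0, 0, 4, 0, 0, 0, 9.4], [0, 0, 4, 0, 0, 0, 9.4], [0, 0, 2.2, 0, 0, 0, 9.4], [0, 0, 0, 0, 0, 0, 9.4], [0, 0, 0, 0, 0, 0, 4], [0, 0, 0, 0, 0, 0, 4], [0, 0, 0, 0, 0, 0, 4], [0, 0, 0, 0, 0, 0, 4], [0, 0, 0, 0, 0, 0, 4]], squeeze=20)

```text
clock: 13.8
eef_pos: [429.1, 110.3, 111.6]
eef_rot: [3.142, 0.0, 3.064]
wrist_force: [-1.8, -0.4, 2.6]
finger_gap: 51.9
```

>>> jog_arm(increments=[[0, 0, -1, 0, 0, 0, 4], [0, 0, -3, 0, 0, 0, 4], [0, 0, -4, 0, 0, 0, 4], [-0.4, -3.7, 0, 0, 0, 0, 4], [-0.4, -3.7, 0, 0, 0, 0, 4], [-0.4, -3.7, 0, 0, 0, 0, 4], [-0.4, -3.7, 0, 0, 0, 0, 4], [-0.4, -3.7, 0, 0, 0, 0, 4], [-0.4, -3.7, 0, 0, 0, 0, 4], [-0.4, -3.7, 0, 0, 0, 0, 4], [-0.4, -3.7, 0, 0, 0, 0, 4], [-0.5, -3.7, 0, 0, 0, 0, 4], [-0.5, -3.6, 0, 0, 0, 0, 4], [-0.5, -3.5, 0, 0, 0, 0, 4]])

```text
clock: 15.55
eef_pos: [444.4, -297.3, 192.0]
eef_rot: [3.142, 0.0, 3.064]
wrist_force: [-0.6, 0.1, -1.0]
finger_gap: 51.4
```

>>> jog_arm(increments=[[0, 0, 0, 0, 0, 9.5, 4], [0, 0, 0, 0, 0, 9.5, 4], [0, 0, 0, 0, 0, 9.5, 4], [0, 0, 0, 0, 0, 9.5, 4], [0, 0, 0, 0, 0, 9.5, 4], [0, 0, 0, 0, 0, 9.5, 4], [0, 0, 0, 0, 0, 9.3, 4], [0, 0, 0, 0, 0, 0, 4]])

```text
clock: 16.55
eef_pos: [444.5, -296.1, 191.9]
eef_rot: [3.142, 0.0, 1.908]
wrist_force: [-0.8, 0.2, -0.9]
finger_gap: 51.8
```

Run:
```python
from h import *
c=camera("wrist");save("w6.png",c["image"])
for r in regions_of(c,"square_tray")[:2]:
    q=rect(c,r["mask"],7);print(round(r["conf"],2),np.round(q[0],1),np.round(q[1],1),round(q[2],1))
s=camera("side");save("s6.png",s["image"],(200,160,440,400),2.5)
go(445,-297,33)
```

```text
0.84 [ 439.9 -287.4] [79.2 58.7] 19.3
tool cm: [-0.1   0.02 15.86] wz deg 0 pos [ 444.5 -296.1  191.6] yawdeg 109.4
```

View pics/w6.png

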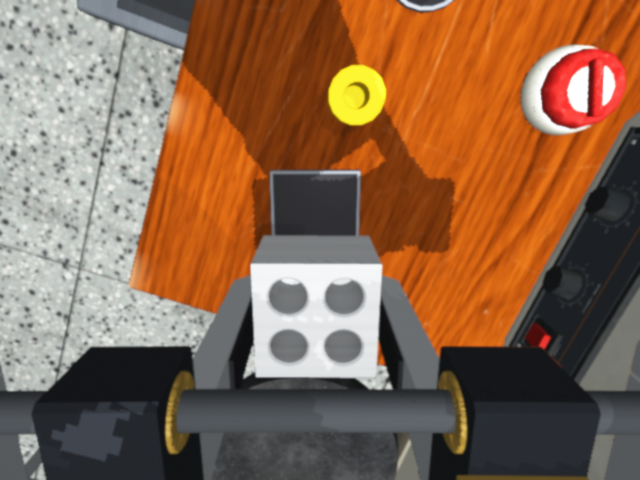

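View pics/s6.png

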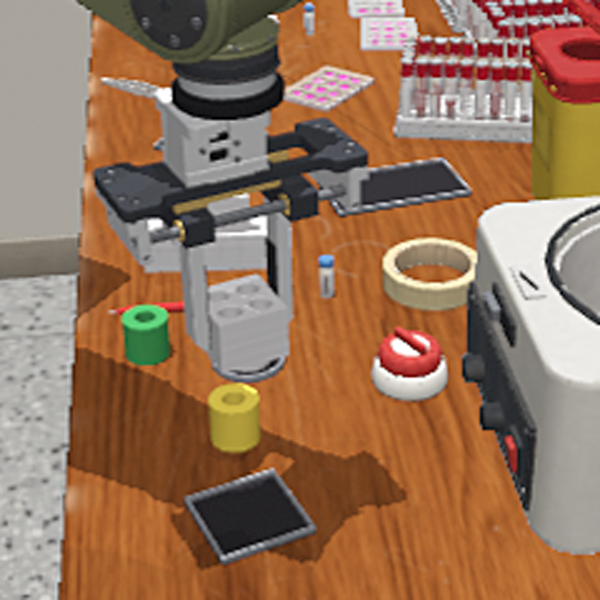

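The square block is held upright and aligned with the square tray: in the wrist view it is at (316,315) in front of the tray at (316,205).

>>> jog_arm(increments=[[0, 0, 4, 0, 0, 0, 4], [0, 0, 4, 0, 0, 0, 4], [0, 0, 4, 0, 0, 0, 4], [0, 0, 2.5, 0, 0, 0, 4], [0, 0, 0.8, 0, 0, 0, 4], [0, 0, 0.5, 0, 0, 0, 4], [0, 0, 0, 0, 0, 0, 4], [0, 0, 0, 0, 0, 0, 4]])

```text
clock: 17.7
eef_pos: [444.8, -296.3, 34.2]
eef_rot: [3.141, 0.001, 1.907]
wrist_force: [-0.3, -0.4, -1.5]
finger_gap: 52.1
```

>>> jog_arm(increments=[[0, 0, 0, 0, 0, 0, 9.4], [0, 0, 0, 0, 0, 0, 9.4], [0, 0, 0, 0, 0, 0, 9.4], [0, 0, -2, 0, 0, 0, 9.4], [0, 0, -4, 0, 0, 0, 9.4], [0, 0, -5, 0, 0, 0, 9.4], [0, 0, -5, 0, 0, 0, 9.4], [0, 0, 0, 0, 0, -9.9, 9.4], [0, 0, 0, 0, 0, -9.9, 9.4], [0, 0, 0, 0, 0, -9.9, 9.4], [0, 0, 0, 0, 0, -9.9, 9.4], [0, 0, 0, 0, 0, -9.9, 9.4], [0, 0, 0, 0, 0, -9.9, 9.4], [0, 0, 0, 0, 0, -9.9, 9.4]])

```text
clock: 19.45
eef_pos: [444.5, -296.1, 193.5]
eef_rot: [3.142, -0.0, 3.122]
wrist_force: [0.9, 0.3, 0.4]
finger_gap: 93.9
```

>>> jog_arm(increments=[[-0.4, 3.7, 0, 0, 0, 0, 9.4], [-0.4, 3.7, 0, 0, 0, 0, 9.4], [-0.4, 3.7, 0, 0, 0, 0, 9.4], [-0.4, 3.7, 0, 0, 0, 0, 9.4], [-0.4, 3.7, 0, 0, 0, 0, 9.4], [-0.4, 3.7, 0, 0, 0, 0, 9.4], [-0.4, 3.7, 0, 0, 0, 0, 9.4], [-0.4, 3.7, 0, 0, 0, 0, 9.4], [-0.5, 3.7, 0, 0, 0, 0, 9.4], [-0.5, 3.7, 0, 0, 0, 0, 9.4], [-0.5, 3.7, 0, 0, 0, 0, 9.4], [0, 0, 0, 0, 0, 0, 9.4]])

```text
clock: 20.95
eef_pos: [501.8, 111.3, 193.3]
eef_rot: [3.141, -0.0, 3.119]
wrist_force: [0.1, -0.6, -0.7]
finger_gap: 94.0
```

Run:
```python
from h import *
s=read_state();print(s["eef_pos"].round(1),s["eef_rot"].round(3),s["joints"].round(2))
c=camera("wrist");save("w7.png",c["image"],(240,20,400,240),3)
for nm in ["oblong_block_center","long_block_center","oblong_tray"]:
    for r in regions_of(c,nm)[:2]:
        z={"ob":80,"lo":40}[nm[:2]] if "tray" not in nm else 7
        q=rect(c,r["mask"],z);print(nm,round(r["conf"],2),np.round(q[0],1),np.round(q[1],1),round(q[2],1))
t=camera("top");save("t7.png",t["image"],(140,150,460,320),2.5)
s=camera("side");save("s7.png",s["image"],(200,160,440,400),2.5)
for r in regions_of(t,"oblong_block_center")[:2]: print(rect(t,r["mask"],80))
```

```text
[501.8 111.3 193.3] [ 3.141 -0.     3.119] [ 0.15  0.25  1.66  0.    1.23 -1.4 ]
oblong_block_center 0.69 [431.7 111.2] [56.5 88.6] 88.9
long_block_center 0.6 [375.8 115. ] [60.1 15. ] 88.7
oblong_tray 0.92 [451.3 372.8] [ 86.2 113.1] 59.1
((460.4073181152344, 111.02979278564453), (26.828575134277344, 54.27545928955078), 4.933578968048096)
```

View pics/w7.png

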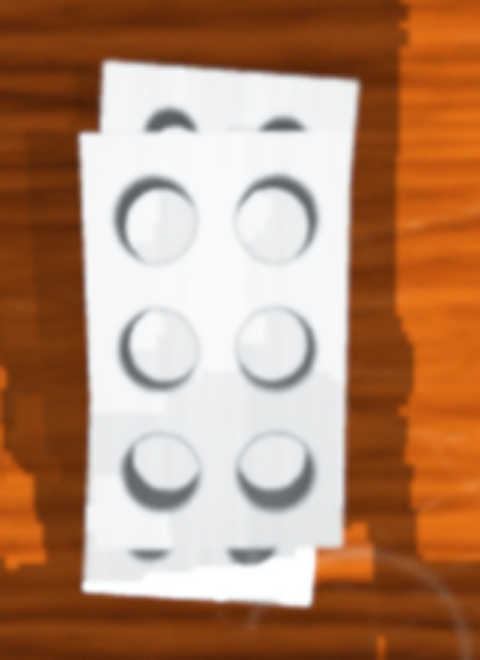

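View pics/s7.png

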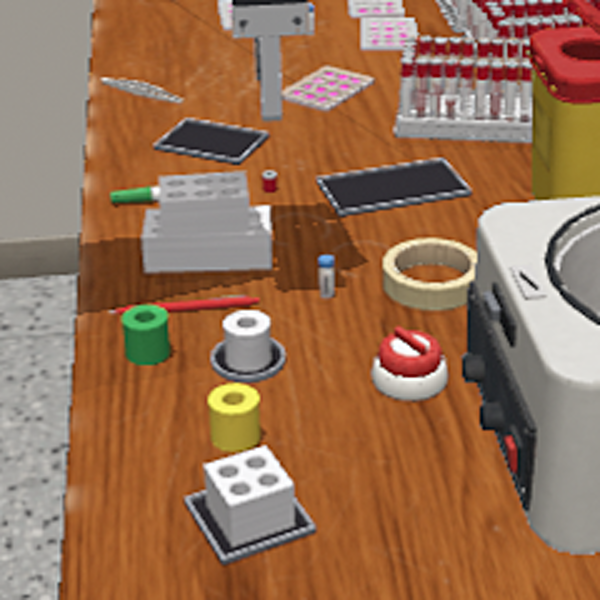

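>>> jog_arm(increments=[[3.5, -0.1, 0, 0, 0, 0, 9.4], [3.5, -0.1, 0, 0, 0, 0, 9.4], [0, 0, 4, 0, 0, 0, 9.4], [0, 0, 4, 0, 0, 0, 9.4], [0, 0, 3, 0, 0, 0, 9.4], [0, 0, 1.2, 0, 0, 0, 9.4], [0, 0, 0, 0, 0, 0, 9.4], [0, 0, 0, 0, 0, 0, 4.5], [0, 0, 0, 0, 0, 0, 4.5], [0, 0, 0, 0, 0, 0, 4.5], [0, 0, 0, 0, 0, 0, 4.5], [0, 0, 0, 0, 0, 0, 4.5]], squeeze=30)

```text
clock: 22.8
eef_pos: [431.9, 109.4, 71.7]
eef_rot: [3.141, 0.0, 3.116]
wrist_force: [-0.2, -1.6, 3.7]
finger_gap: 55.7
```

>>> jog_arm(increments=[[0, 0, -1, 0, 0, 0, 4.5], [0, 0, -3, 0, 0, 0, 4.5], [0, 0, -4, 0, 0, 0, 4.5], [-0.1, 3.3, 0, 0, 0, 0, 4.5], [-0.1, 3.3, 0, 0, 0, 0, 4.5], [-0.1, 3.3, 0, 0, 0, 0, 4.5], [-0.1, 3.3, 0, 0, 0, 0, 4.5], [-0.2, 3.3, 0, 0, 0, 0, 4.5], [-0.2, 3.3, 0, 0, 0, 0, 4.5], [-0.2, 3.3, 0, 0, 0, 0, 4.5], [-0.2, 3.3, 0, 0, 0, 0, 4.5], [0, 0, 0, 0, 0, 9.8, 4.5], [0, 0, 0, 0, 0, 9.8, 4.5], [0, 0, 0, 0, 0, 9.8, 4.5], [0, 0, 0, 0, 0, 0, 4.5]])

```text
clock: 24.68
eef_pos: [450.4, 372.8, 151.7]
eef_rot: [-3.141, -0.0, 2.604]
wrist_force: [-0.3, 0.0, -1.9]
finger_gap: 56.1
```

Run:
```python
from h import *
s=read_state();print(s["joints"].round(2),s["wrist_force"].round(1))
c=camera("wrist");save("w8.png",c["image"])
for nm in ["oblong_tray"]:
    for r in regions_of(c,nm)[:2]:
        q=rect(c,r["mask"],7);print(nm,round(r["conf"],2),np.round(q[0],1),np.round(q[1],1),round(q[2],1))
go(450.8,373.3,33.7)
```

```text
[ 0.63  0.45  1.5  -0.    1.19 -0.4 ] [-0.3  0.  -1.9]
oblong_tray 0.83 [417.5 395.1] [81.8 37. ] 59.2
tool cm: [-1.000e-02  6.000e-02  1.179e+01] wz deg 0 pos [450.5 372.9 151.6] yawdeg 149.4
```

View pics/w8.png

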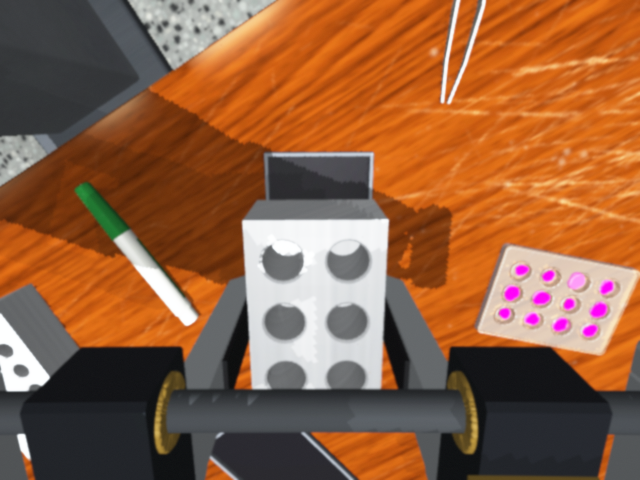

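The oblong block is level and aligned over its tray (visible part of the tray at (319,178)).

>>> jog_arm(increments=[[0, 0, 4, 0, 0, 0, 4.5], [0, 0, 4, 0, 0, 0, 4.5], [0, 0, 2.3, 0, 0, 0, 4.5], [0, 0, 0.9, 0, 0, 0, 4.5], [0, 0, 0.5, 0, 0, 0, 4.5], [0, 0, 0, 0, 0, 0, 4.5], [0, 0, 0, 0, 0, 0, 4.5]])

```text
clock: 25.65
eef_pos: [450.9, 373.2, 35.3]
eef_rot: [3.14, 0.001, 2.603]
wrist_force: [-0.1, -0.5, -2.9]
finger_gap: 56.0
```

>>> jog_arm(increments=[[0, 0, 0.15, 0, 0, 0, 4.5], [0, 0, 0, 0, 0, 0, 4.5], [0, 0, 0, 0, 0, 0, 9.4], [0, 0, 0, 0, 0, 0, 9.4], [0, 0, 0, 0, 0, 0, 9.4], [0, 0, -2, 0, 0, 0, 9.4], [0, 0, -4, 0, 0, 0, 9.4], [0, 0, -5, 0, 0, 0, 9.4], [0, 0, -3, 0, 0, 0, 9.4], [0, 0, 0, 0, 0, -8.5, 9.4], [0, 0, 0, 0, 0, -8.5, 9.4], [0, 0, 0, 0, 0, -8.5, 9.4]])

```text
clock: 27.15
eef_pos: [450.6, 373.0, 174.6]
eef_rot: [3.141, 0.001, 3.053]
wrist_force: [-0.4, 0.0, 0.4]
finger_gap: 93.9
```

>>> jog_arm(increments=[[-0.9, -3.2, 0, 0, 0, 0, 9.4], [-0.9, -3.2, 0, 0, 0, 0, 9.4], [-0.9, -3.2, 0, 0, 0, 0, 9.4], [-0.9, -3.2, 0, 0, 0, 0, 9.4], [-0.9, -3.2, 0, 0, 0, 0, 9.4], [-0.9, -3.2, 0, 0, 0, 0, 9.4], [-1, -3.2, 0, 0, 0, 0, 9.4], [-1, -3.2, 0, 0, 0, 0, 9.4], [0, 0, 0, 0, 0, 0, 9.4]])

```text
clock: 28.28
eef_pos: [500.7, 109.7, 174.3]
eef_rot: [3.141, 0.001, 3.046]
wrist_force: [0.1, -0.3, -0.2]
finger_gap: 93.9
```

Run:
```python
from h import *
c=camera("wrist");save("w9.png",c["image"])
for nm in ["long_block_center","long_tray","oblong_tray"]:
    for r in regions_of(c,nm)[:2]:
        z=7 if "tray" in nm else 40
        q=rect(c,r["mask"],z);print(nm,round(r["conf"],2),np.round(q[0],1),np.round(q[1],1),round(q[2],1))
s=camera("side");save("s9.png",s["image"],(200,160,440,400),2.5)
go(433,111,34)
```

```text
long_block_center 0.81 [433.5 109.7] [ 61.4 127.9] 84.5
long_tray 0.86 [628.5 190. ] [112.5  32.2] 19.0
long_tray 0.18 [435.5 108.7] [ 66.8 141.8] 84.6
oblong_tray 0.74 [459.1 337. ] [128.7  62.1] 7.5
tool cm: [ 6.68 -0.72 13.93] wz deg 0 pos [500.2 112.  173.3] yawdeg 174.7
```

View pics/w9.png

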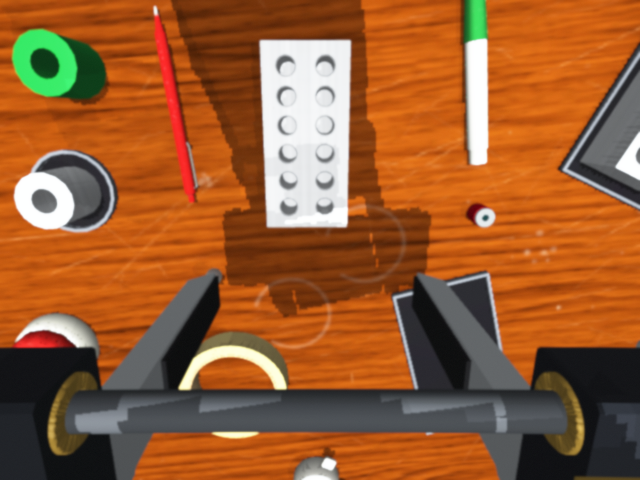

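View pics/s9.png

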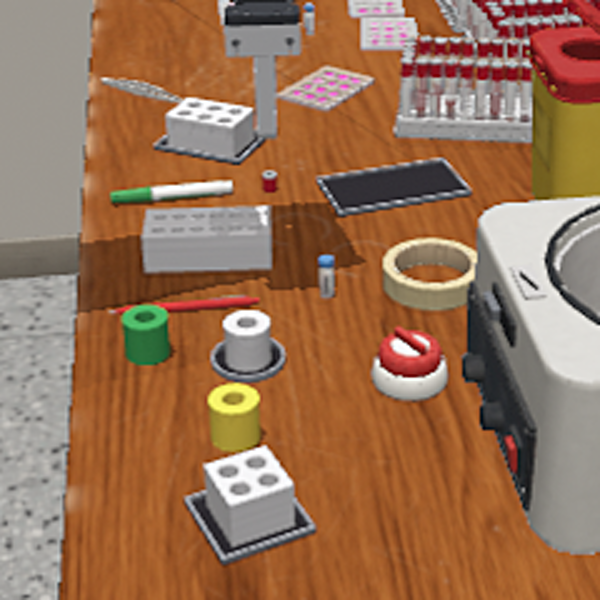

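>>> jog_arm(increments=[[3.3, -0.4, 0, 0, 0, 0, 9.4], [3.3, -0.3, 0, 0, 0, 0, 9.4], [0, 0, 4, 0, 0, 0, 9.4], [0, 0, 4, 0, 0, 0, 9.4], [0, 0, 4, 0, 0, 0, 9.4], [0, 0, 2.1, 0, 0, 0, 9.4], [0, 0, 0, 0, 0, 0, 9.4], [0, 0, 0, 0, 0, 0, 5], [0, 0, 0, 0, 0, 0, 5], [0, 0, 0, 0, 0, 0, 5], [0, 0, 0, 0, 0, 0, 5], [0, 0, 0, 0, 0, 0, 5]], squeeze=45)

```text
clock: 30.02
eef_pos: [434.2, 110.3, 32.4]
eef_rot: [3.142, 0.001, 3.048]
wrist_force: [-1.4, -0.9, 7.2]
finger_gap: 59.7
```

>>> jog_arm(increments=[[0, 0, -1, 0, 0, 0, 5], [0, 0, -3, 0, 0, 0, 5], [0, 0, -4, 0, 0, 0, 5], [-3.3, 2.2, 0, 0, 0, 0, 5], [-3.3, 2.2, 0, 0, 0, 0, 5], [-3.3, 2.3, 0, 0, 0, 0, 5], [0, 0, 0, 0, 0, 0, 5]])

```text
clock: 30.9
eef_pos: [539.7, 168.7, 111.6]
eef_rot: [3.142, -0.0, 3.049]
wrist_force: [0.1, -0.5, -4.9]
finger_gap: 59.6
```

Run:
```python
from h import *
s=read_state();print(s["joints"].round(2),s["wrist_force"].round(1))
c=camera("side");save("s10.png",c["image"],(200,100,500,320),2.6)
t=camera("top")
print(toz(t,[[187,180],[197,108],[146,176]],0).round(), toz(t,[[187,180],[197,108]],60).round())
save("t10.png",t["image"],(100,40,420,280),2.5)
go(646,226,112,np.radians(190))
```

```text
[ 0.24  0.45  1.6   0.    1.09 -1.24] [ 0.1 -0.5 -4.9]
[[675. 346.   0.]
 [871. 320.   0.]
 [686. 456.   0.]] [[666. 335.  60.]
 [855. 310.  60.]]
tool cm: [-10.2    6.81  -0.04] wz deg -15.3 pos [538.1 167.7 111.6] yawdeg 174.7
```

View pics/s10.png

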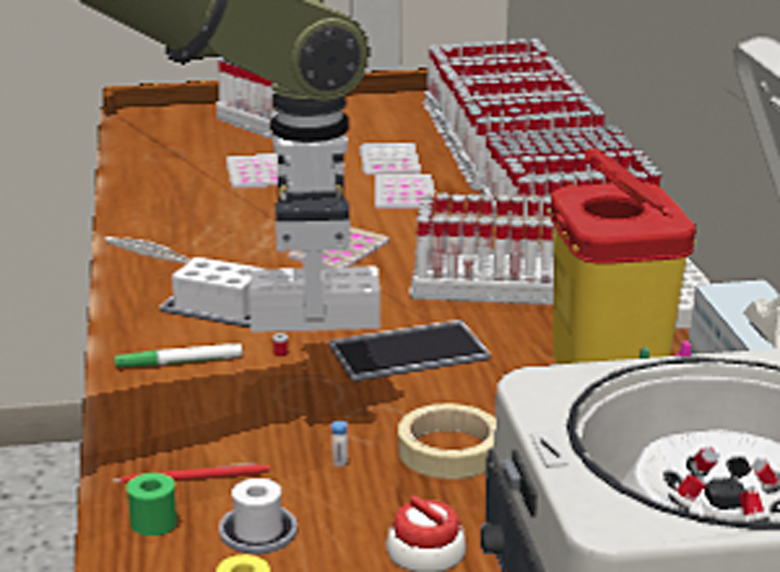

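View pics/t10.png

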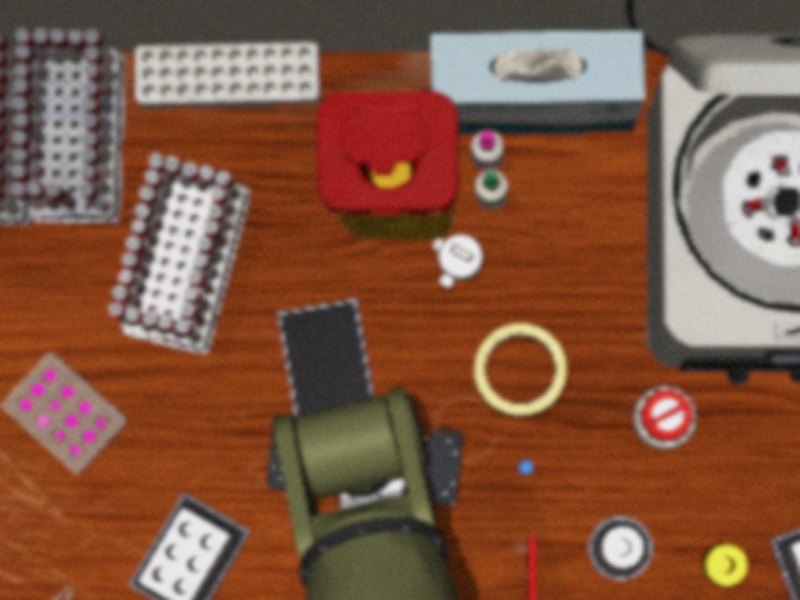

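>>> jog_arm(increments=[[-2.5, 1.7, 0, 0, 0, 0, 5], [-2.6, 1.7, 0, 0, 0, 0, 5], [-2.5, 1.7, 0, 0, 0, 0, 5], [-2.6, 1.7, 0, 0, 0, 0, 5], [0, 0, 0, 0, 0, -7.7, 5], [0, 0, 0, 0, 0, -7.6, 5], [0, 0, 0, 0, 0, 0, 5]])

```text
clock: 31.88
eef_pos: [646.1, 225.5, 112.0]
eef_rot: [-3.141, -0.001, -2.969]
wrist_force: [0.7, -0.4, -5.0]
finger_gap: 59.9
```

Run:
```python
from h import *
c=camera("wrist");save("w11.png",c["image"])
for r in regions_of(c,"long_tray")[:2]:
    q=rect(c,r["mask"],7);print(round(r["conf"],2),np.round(q[0],1),np.round(q[1],1),round(q[2],1),cv2.boxPoints(q).round(1).tolist())
t=camera("side");save("s11.png",t["image"],(200,100,500,320),2.6)
go(645.7,226,34,np.radians(190))
```

```text
0.71 [579.5 214.5] [19.4 85.5] 9.9 [[562.5999755859375, 254.89999389648438], [577.2999877929688, 170.6999969482422], [596.4000244140625, 174.0], [581.7000122070312, 258.20001220703125]]
tool cm: [0.06 0.04 7.82] wz deg -0.2 pos [646.4 225.8 112.2] yawdeg -170.2
```

View pics/w11.png

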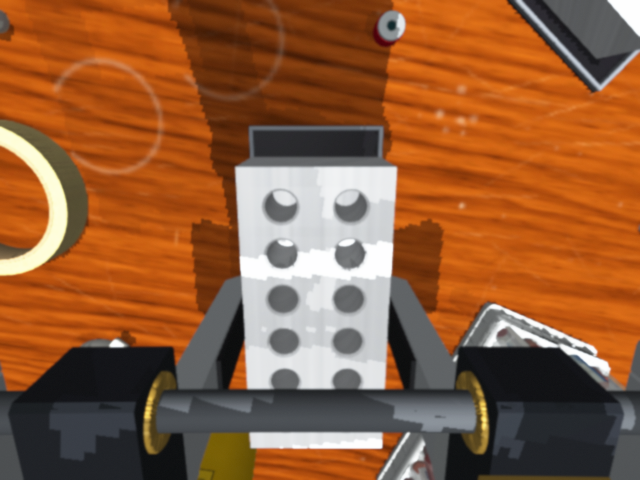

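View pics/s11.png

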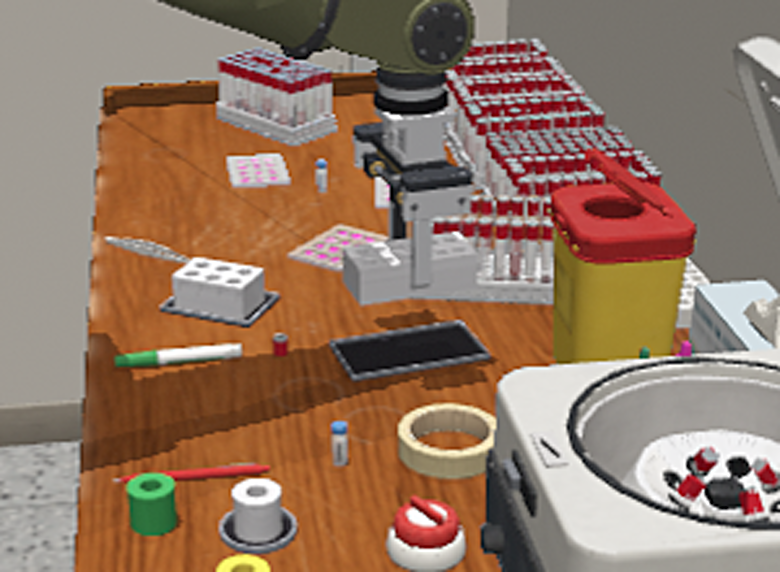

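>>> jog_arm(increments=[[0, 0, 3, 0, 0, 0, 5], [0, 0, 3, 0, 0, 0, 5], [0, 0, 1, 0, 0, 0, 5], [0, 0, 0.5, 0, 0, 0, 5], [0, 0, 0.3, 0, 0, 0, 5], [0, 0, 0, 0, 0, 0, 5], [0, 0, 0, 0, 0, 0, 5]])

```text
clock: 32.9
eef_pos: [646.9, 226.1, 34.6]
eef_rot: [3.142, 0.001, -2.968]
wrist_force: [0.0, 0.5, -4.2]
finger_gap: 59.7
```

>>> jog_arm(increments=[[0, 0, 0.06, 0, 0, 0, 5], [0, 0, 0, 0, 0, 0, 5], [0, 0, 0, 0, 0, 0, 9.4], [0, 0, 0, 0, 0, 0, 9.4], [0, 0, 0, 0, 0, 0, 9.4], [0, 0, 0, 0, 0, 0, 9.4], [0, 0, -2, 0, 0, 0, 9.4], [0, 0, -4, 0, 0, 0, 9.4], [0, 0, -5, 0, 0, 0, 9.4], [0, 0, -5, 0, 0, 0, 9.4], [4, 0, 0, 0, 0, 0, 9.4], [4, 0, 0, 0, 0, 0, 9.4], [4, -2, 0, 0, 0, 0, 9.4], [4, -2, -2, 0, 0, 0, 9.4], [4, 0, -2, 0, 0, 0, 9.4], [0, 0, 0, 0, 0, 0, 9.4]])

```text
clock: 34.9
eef_pos: [455.8, 151.9, 236.6]
eef_rot: [3.141, 0.005, -2.968]
wrist_force: [0.2, -0.1, -0.3]
finger_gap: 93.7
```

Run:
```python
from h import *
c=camera("wrist");save("w12.png",c["image"])
t=camera("top");save("t12.png",t["image"],(140,150,460,320),2.5)
s=camera("side");save("s12.png",s["image"],(200,160,440,400),2.5)
P={"round":(459,-85,0),"square":(445,-297,0),"oblong":(451,373,0),"long":(646,226,0)}
for k in P:
  for cc,n in((t,"top"),(s,"side"),(c,"wrist")):
    for r in regions_of(cc,k+"_block_center")[:3]:
        q=rect(cc,r["mask"],42); print(n,k,round(r["conf"],2),np.round(q[0],1),np.round(q[1],1),round(q[2],1)) if n!="side" else 0
```

```text
top round 0.8 [ 441.3 -191.9] [44.7 39.3] 89.7
top round 0.75 [461.5 -84.6] [39.3 41.9] 89.6
top round 0.46 [368.9 -58.9] [41.8 39.1] 89.7
wrist round 0.77 [368.3 -48.6] [57.4 40.8] 89.9
wrist round 0.58 [455.8 -73.7] [41.5 63. ] 14.8
top square 0.93 [ 445.  -292.6] [52.1 59.3] 18.0
top square 0.34 [450.7 366.8] [ 80.9 112. ] 59.6
top oblong 0.84 [449.2 367.8] [62.4 91.7] 56.6
wrist oblong 0.82 [445.6 364.7] [78.7 89.6] 59.9
top long 0.75 [645.4 224.2] [130.8  62.3] 9.8
wrist long 0.89 [598.7 218.1] [74.  62.2] 10.3
```

View pics/w12.png

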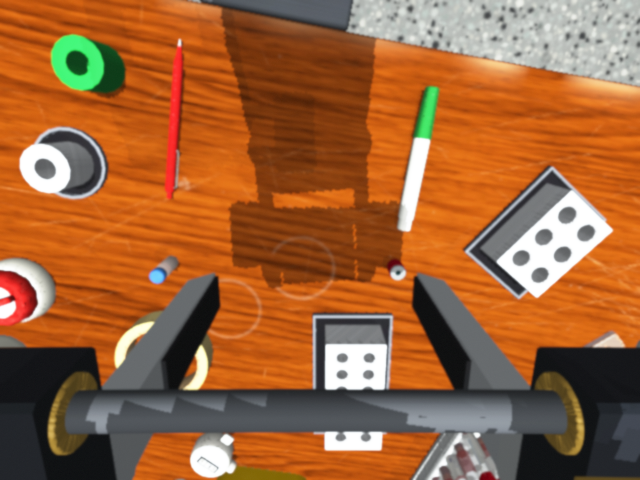

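View pics/t12.png

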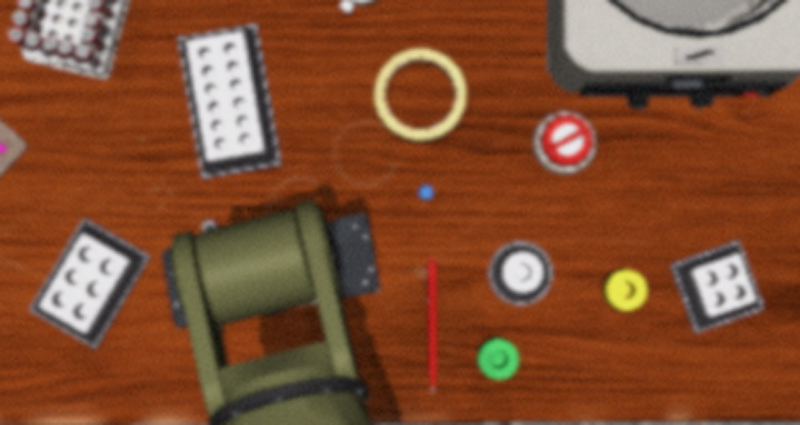

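View pics/s12.png

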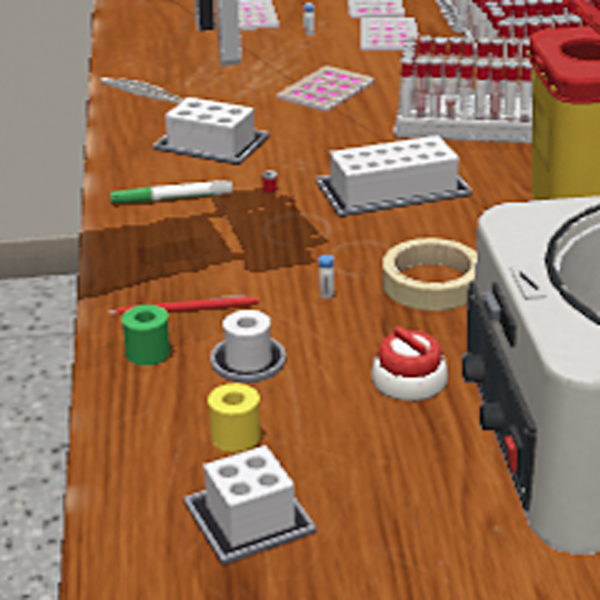

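All four blocks stand upright inside their trays. In the top crop they are at round (521,272), square (717,286), oblong (90,283) and long (229,100). The gripper is clear of everything.

```bash
python3 -c "
from cell import *
print(sign_off(), read_state()['clock'])"
```

```text
the job is handed in; nothing more can be done
the job is handed in; nothing more can be done
```

All four blocks are in their matching trays, and I handed the job in with about 35 s of the 109 s used. I took the stack apart from the top in the order round, square, oblong, long, and left the green and yellow look-alikes alone.

- **Final pictures:** The top and side views showed every block upright and inside its tray's rim. The wrist view agreed for round, oblong and the visible part of long; it did not show the square block.
- **Measured positions:** The block masks in the top picture came within about 6 mm of the tray centres. They also take in the blocks' visible sides, so they are a rough measure.
- **Forces:** The highest force reading after any move was about 7 N.
- **Not directly checked:** I did not measure each block's final height. I judge that they stand flat on the tray floors from the height at release, within about 1 mm of the floor, and from the pictures.
- **Clock reading:** The clock reading I requested after handing in was not returned, so the 35 s comes from the last move (34.9 s) plus the final camera and network calls.

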